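Top up the specimen-holder magazine of a diffractometer

ROBOT

A 7-joint arm with a two-finger parallel gripper is mounted at the origin on the work surface. World frame = base frame: x ahead of the robot, y to its left, z up, the work surface at z = 0. Lengths are in m, angles in rad, forces in N, time in s.
With the tool pointing down it reaches from about 0.425 to 0.925 m from the base axis. Payload 6.8 kg.
Tool frame: the origin (TCP) lies midway between the tips of the shut fingers; the grasp point (between the pads) lies 19 mm behind it; z points along the fingers, y is the direction in which the jaws open and shut (so a half turn about z gives the same grasp; the last joint's range is limited). The gripper opens to 85 mm and grips with 20 to 120 N. Pads are 22 mm wide; open, the fingers measure 114 mm over their backs; the gripper's body (76 mm by 85 mm) begins 54 mm behind the grasp point. The pads swing forward as they close: fully open they stand 13 mm farther back than shut.
Start: joints at [1.155, 0.477, 0.022, 1.555, -0.011, 1.109, -0.083], TCP at [0.205, -0.643, 0.231] pointing down, gripper open.
Joint ranges: [-2.96, 2.96], [-0.34, 2.1], [-1.41, 1.46], [0.24, 2.44], [-1.37, 4.51], [0.17, 1.92], [-2.96, 2.96]. Speed limits (rad/s): [2.39, 2.39, 3.14, 3.14, 3.14, 3.14, 3.14].

INTERFACE

Orientations are given as a unit quaternion [w, x, y, z].
In Python, from station import bot, vision gives the robot as it stands.
- The arm moves only by the tool move_arm, never from a script. Its argument "increments" is text: rows parted by semicolons, each of 7 numbers parted by spaces: the opening, from 0 (shut) to 1 (fully open), then the shift along the world's x, y, z in mm, then the turn, a rotation vector about the world's x, y, z in rad. In form: grip x y z rx ry rz; .... A call has exactly 8 rows; each row shifts and turns the commanded pose from where the row before left it; what a row does not reach is not made up. A row lasts 1/8 s, in which the tool goes at most 62.5 mm and 10.7 degrees, less where a joint would pass 70% of its speed; a pose out of reach is approached as far as the arm can. A call with a gripper value outside its range is refused whole. The fingers move at their own pace and stop on an object; "newtons" is the grip in N (left out, the last holds). Time passes only in rows, so rows that do not move let the fingers close, or fill a call up. It gives the time, the measured TCP pose, the force and the opening at its end, in the units of the state.
- bot.get_obs(): the state, without advancing time (a new reading comes with each control period).
- vision.read_camera(name): name is "scene" or "top"; returns (picture, depth): 400x640x3 uint8, red, green, blue; 400x640 float32, m along the optical axis (not along the pixel's ray), 0 where there is no reading.
- vision.calibration(name): a dict with "fx", "fy", "cx", "cy" (pixels), "R" (3x3) and "t" (3): a world point X has camera coordinates R X + t. Camera axes: x right, y down, z forward; pixel columns grow to the right and rows downward; lengths in m; the calibration is good to about 2 mm. A picture is of the moment at which its call begins. calibration takes no time and is no camera call.
- bot.hand_in(): hands the job in, once; it reports no verdict.
The state is a dict: "t": time; "q": joint angles; "joint_vel": joint speeds; "joint_torque": joint torques, N m; "eef_pos": TCP position; "tool_rot": TCP orientation; "contact_force": force on the tool from outside, world axes, zero at the start; "torque": the same for the moment, N m; "gripper_width": opening from 0.0 (shut) to 1.0 (fully open).
Only numpy, scipy, OpenCV 4.12 (cv2) and the standard library are available. Lean on these libraries where they do the work, as an engineer would, in place of code of your own. Each camera call takes 0.05 s, during which the arm holds its last target.

TASK

Take the loaded specimen holder off its black pedestal, keep it level, and lower it squarely onto the pile in the magazine between the guide rods, letting go only once you feel it land: you cannot know how high the pile stands, so do not drop it or ram it. Then set the steel hold-down weight on top of it, squarely and just as gently, feeling it land before you let go. Leave the wrench, the jar and the flange where they are.

Things in the scene. Friction and masses are not known exactly. Their poses are not given: they have to be found in the camera images.
- stand: black pedestal, fixed to the bench: block 52 x 34 mm (x, y), 20 mm tall, with a foot 75 x 28 x 6 mm along x. Origin: centre of the underside, on the bench. The holder lies on its top, long sides along the pedestal's x.
- holder: specimen holder, a loose flat aluminium plate 64 x 48 x 12 mm (x, y, z) with a small round white specimen flush in its top, about 0.1 kg. Origin: centre of the underside; z up. It overhangs the pedestal by 7 mm on each long side; take it across its 48 mm width (y). Either way round will do in the magazine.
- weight: steel hold-down weight standing on the bench, about 0.4 kg: block 60 x 44 x 14 mm (x, y, z) with an upright grip rib on its middle, 44 mm long (x), 16 mm wide (y), 30 mm high, so 44 mm tall in all. Origin: centre of the underside; z up. Take it by the rib across y. Either way round will do.
- magazine: magazine, fixed to the bench: grey base 120 x 110 mm (x, y), top 40 mm above the bench; four 6 mm steel guide rods at x = +-40, y = +-14 mm, tops 110 mm above the bench. They leave 5 mm at each end of a holder; the long sides (+-y) are open for fingers. A lift in its middle, held by stiff friction, carries the pile. Origin: centre of the underside, on the bench; z up.
- magazine_axis (a point): point on the magazine's axis at the rod tops, 110 mm above the bench; axes as the magazine's. The pile (64 x 48 mm holders fixed to the lift, long sides along x) is centred under it. Its flat top is at a different height each time, not reported: 70 to 105 mm above the bench. It does not give noticeably under a light touch.
- wrench: bystander: steel open-end wrench, 140 mm long, lying on the bench.
- jar: bystander: small amber glass jar with white cap, 40 mm across, 50 mm tall. Origin: centre of the underside.
- flange: bystander: turned aluminium flange, 60 mm across the foot, 48 mm tall. Origin: centre of the underside.
Mind the look-alikes: they are no part of the job. Leave any green look-alike of the weight alone. Of the things shaped like the holder, the aluminium one is meant.

How it is judged:
By the outcome, as a careful person would: the job done as asked, in the order asked, and still so for the second after the job is handed in, with the robot touching nothing.
It also fails if it takes over 69 s, if anything falls off the work surface, if the arm or the gripper's body presses on something with over 40 N, if the wrist force passes 120 N, or if a joint passes its speed limit or range.

## Working session

There is one attempt and no reset: what is moved stays moved. The work goes in short steps, Python scripts to look and compute and a tool call to move; the robot and the scene stay as the last step left them, time stands still between calls to the robot, and variables do not carry over. Pictures are saved under pics/ and viewed, and the job is handed in when it is done.

Besides the shell and the picture viewer there is one more tool, called after "Request:" by a JSON object that holds its "fn" and its "kwargs". move_arm: Moves the arm, as the interface text tells. Its arguments: {"type":"object","properties":{"increments":{"type":"string"},"newtons":{"type":"number"}},"required":["increments"]}

```bash
ls; mkdir -p pics; python3 - <<'E'
from station import bot, vision
import cv2,numpy as np
o=bot.get_obs()
print(o)
for n in("scene","top"):
    p,d=vision.read_camera(n)
    cv2.imwrite(f"pics/{n}0.png",p[:,:,::-1]); np.save(f"{n}0.npy",d); c=vision.calibration(n); print(n,c)
E
```

```text
pics
{'t': 0.0, 'q': array([ 1.15492379,  0.47782122,  0.02233428,  1.55644143, -0.01152806,
        1.10930558, -0.08309421]), 'joint_vel': array([-1.03037154e-04,  4.34928382e-05,  1.88718300e-04, -4.42943860e-04,
       -2.65353718e-04, -7.56645253e-04, -1.60511462e-03]), 'joint_torque': array([ 3.35877839e-04, -5.96450329e+01,  1.60794508e+00, -2.81191635e+01,
        1.24578891e-02,  9.35326709e-03,  2.81398917e-05]), 'eef_pos': array([ 0.20429998, -0.64271956,  0.23031568]), 'tool_rot': array([-9.02913969e-04,  9.88180915e-01,  1.53289350e-01, -1.96004051e-04]), 'contact_force': array([-0.22741278,  0.40965651, -0.18623389]), 'torque': array([0.02526   , 0.0706433 , 0.02659858]), 'gripper_width': 1.0028507028435774}
scene {'fx': 514.6351915260053, 'fy': 514.6351915260053, 'cx': 307.7330998751219, 'cy': 198.66379485408004, 'R': array([[-0.49567219,  0.86845659,  0.00960364],
       [ 0.61114623,  0.35662617, -0.70662441],
       [-0.61709754, -0.34438484, -0.70752365]]), 't': array([ 0.36987405, -0.24485242,  1.64502916])}
top {'fx': 450.047659227245, 'fy': 450.047659227245, 'cx': 322.69538005621723, 'cy': 203.51060649714788, 'R': array([[-0.01028204, -0.99964101, -0.02474128],
       [-0.99229268,  0.01325581, -0.1232052 ],
       [ 0.12348893,  0.02328379, -0.99207275]]), 't': array([-0.06325846,  0.56439281,  1.035694  ])}
```

View pics/scene0.png

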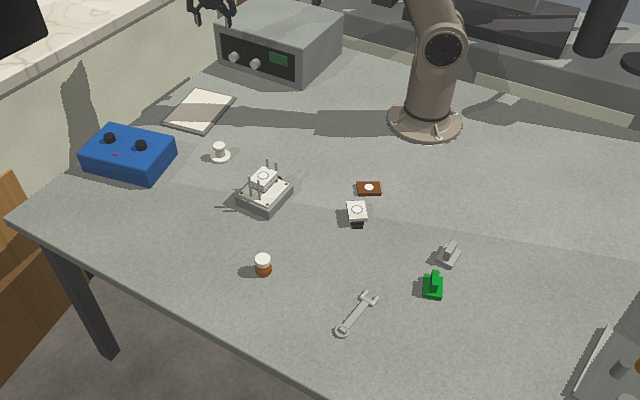

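View pics/top0.png

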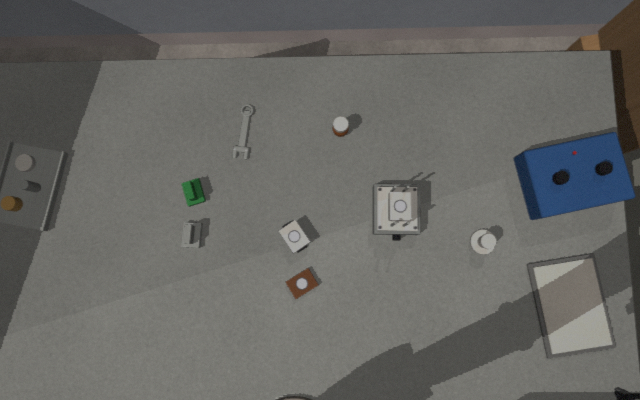

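The scene view shows the holder on its pedestal (357,212), the grey weight (450,254), the green decoy (433,286) and the magazine (264,190). In the top view they sit at (294,236), (191,235), (193,192) and (398,208), and the brown decoy plate is at (302,283). I'll enlarge these next.

```bash
cat > h.py <<'E'
import numpy as np,cv2
from station import bot,vision
def ray(n,u,v,z):
    c=vision.calibration(n);R=np.array(c['R']);t=np.array(c['t'])
    d=R.T@np.array([(u-c['cx'])/c['fx'],(v-c['cy'])/c['fy'],1]);o=-R.T@t
    return o+d*(z-o[2])/d[2]
def proj(n,X):
    c=vision.calibration(n);p=np.array(c['R'])@np.array(X)+c['t']
    return c['fx']*p[0]/p[2]+c['cx'],c['fy']*p[1]/p[2]+c['cy']
def cloud(n,d):
    c=vision.calibration(n);v,u=np.mgrid[:400,:640]
    P=np.stack([(u-c['cx'])/c['fx']*d,(v-c['cy'])/c['fy']*d,d],-1)
    return (P-np.array(c['t']))@np.array(c['R'])
E
python3 - <<'E'
from h import *
im=cv2.imread('pics/top0.png')
a=[im[y-32:y+32,x-32:x+32] for x,y in((294,236),(191,235),(398,208))]
im2=cv2.imread('pics/scene0.png')
b=[im2[y-32:y+32,x-32:x+32] for x,y in((357,212),(450,254),(264,187))]
g=np.vstack([np.hstack(a),np.hstack(b)])
cv2.imwrite('pics/crops0.png',cv2.resize(g,None,fx=4,fy=4,interpolation=cv2.INTER_NEAREST))
d=np.load('top0.npy');P=cloud('top',d)
for x,y in((294,236),(191,235),(398,208)):
    z=P[y-28:y+29:4,x-28:x+29:4,2]*1000
    print(np.round(z).astype(int)); print(P[y,x])
E
```

```text
[[   1    1   -2    5    3   -1    0    4   -1   -2    1    0    6   -1
    -2]
 [  -3    3 1095    0    2    1    0   -2   -1    0    0    3    3    1
     0]
 [   0    3   -3   -1    1   -1    0   -2    3    1   -2    4    4    1
     1]
 [  -1    5    0    2    4    2   -1   33    2    2    0    3    2    4
     0]
 [  -1    2    1   -3    1    8   33   33   27    1    0    3    0   -2
     2]
 [   0    2    2    1   35   35   33   29   33    7    2    2    1    1
     2]
 [   0    3    1    1   33   31   35   32   35   33    1    3    2    2
    -1]
 [   0    0    0   -4   33   37   34   31   32   31   32   -1    1    1
     2]
 [   0   -1    4    0    5   32   30   34   36   34   33    0    1    5
    -3]
 [   4    3    2    3    2   -2   34   29   33   33   31   -1    2    0
     3]
 [   1    1    1    1    2   -1   34   34   32    9    2   -2    2    1
    -2]
 [   0    5    0   -3   -2    2    0   33    0    0   -1   -2    2    2
     5]
 [   0    1    1    4   -1    2    2   -1    5    3   -1    0   -1    2
     0]
 [   0    1    2    6    4    1    0    1    0    3    0    
[... 1913 characters left out ...]
 40   33    1
    -2]
 [   4   33   42   42   45 1095   87   89   90   87   87   38   40    5
     3]
 [  -4   35   41   41   46   89   88   89   87   89   87   43   37    0
     0]
 [  -2   35   38   40   40   87   87   88   85   87   87   43   35   -1
     0]
 [   1   33   41   41   39   81   84   82   83   79   87   40   31    5
     3]
 [   1   33   40   43   43   42  102   38   40   96   40   43   29    0
    -2]
 [   0   35   39   41   41   40   39   41   43   40   37   41   35    1
     0]
 [  -1   34   33   36   33   36   36   35   34   34   35   37   36    0
    -1]
 [   2    2   -6   -3    0    2   29   27   -1    1    2    1   -2    2
     3]]
[ 0.54434139 -0.23993654  0.08931369]
```

View pics/crops0.png

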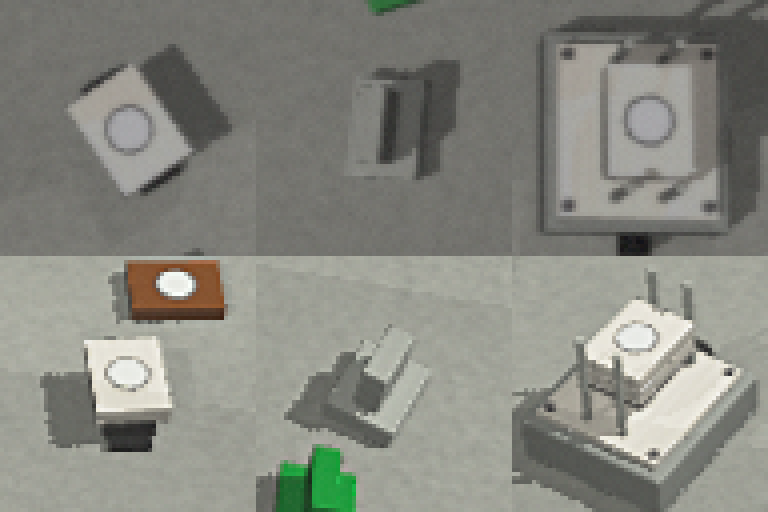

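```bash
cat > m.py <<'E'
from h import *
import sys
def rect(n,d,x,y,r,lo,hi,zp,w=40):
    P=cloud(n,d);z=cv2.medianBlur(P[...,2].astype(np.float32),3)
    m=np.zeros(z.shape,np.uint8);m[y-r:y+r,x-r:x+r]=((z>lo)&(z<hi))[y-r:y+r,x-r:x+r]
    k,l,s,c=cv2.connectedComponentsWithStats(m)
    i=1+np.argmax(s[1:,4]);
    v,u=np.nonzero(l==i)
    # pixel corner extents: use pixel centres cast on plane
    Q=np.array([ray(n,a,b,zp)[:2] for a,b in zip(u,v)])*1000
    (c0,sz,a)=cv2.minAreaRect(Q.astype(np.float32))
    print(n,'rect',np.round(c0,1),np.round(sz,1),round(a,1),'mean',Q.mean(0).round(1),'medz',np.median(P[v,u,2])*1000,len(u))
T=np.load('top0.npy');S=np.load('scene0.npy')
if __name__=='__main__':
    print('holder');rect('top',T,294,236,30,.022,.045,.032);rect('scene',S,357,212,20,.026,.045,.032)
    print('rib');rect('top',T,191,235,22,.036,.055,.044);rect('scene',S,452,250,22,.036,.055,.044)
    print('wblock');rect('top',T,191,235,22,.008,.06,.014)
    print('pile');rect('top',T,398,208,30,.070,.095,.088);rect('scene',S,264,187,26,.078,.095,.088)
    print('base');rect('top',T,398,208,40,.025,.05,.040);
    rect('top',T,398,208,40,.022,.12,.036)
E
python3 m.py
```

```text
holder
top rect [487.3  -0.8] [64.5 47.9] 33.3 mean [487.5  -0.7] medz 33.01101443171969 557
scene rect [488.   -4.1] [71.4 49.2] 33.6 mean [488.7  -3.6] medz 33.76387093694622 379
rib
top rect [494.5 249.7] [18.  42.9] 85.8 mean [494.4 249.6] medz 44.644809066902454 141
scene rect [497.1 246.5] [17.  51.4] 86.1 mean [497.4 246.6] medz 45.56262096955558 119
wblock
top rect [494.9 249.9] [45.9 59.7] 84.9 mean [494.8 249.9] medz 16.939902407308995 465
pile
top rect [ 548.4 -242.4] [49.4 83.7] 88.0 mean [ 549.5 -243.5] medz 87.37209366190262 669
scene rect [ 550.  -245.5] [56.2 93.9] 86.3 mean [ 551.7 -246. ] medz 88.20625752689676 420
baseTraceback (most recent call last):
  File "m.py", line 19, in <module>
    print('base');rect('top',T,398,208,40,.025,.05,.040);
                  ~~~~^^^^^^^^^^^^^^^^^^^^^^^^^^^^^^^^^^
  File "m.py", line 10, in rect
    Q=np.array([ray(n,a,b,zp)[:2] for a,b in zip(u,v)])*1000
                ~~~^^^^^^^^^^
  File "h.py", line 4, in ray
    c=vision.calibration(n);R=np.array(c['R']);t=np.array(c['t'])
ValueError: time passes only in moves, steps and waits
```

```bash
python3 - <<'E'
s=open('h.py').read()
s=s.replace("def ray","_C={}\ndef cal(n):\n    if n not in _C:_C[n]=vision.calibration(n)\n    return _C[n]\ndef ray",1).replace("c=vision.calibration(n)","c=cal(n)")
open('h.py','w').write(s)
E
sed -i 's/^    print(.base.*$/    print("base")/' m.py
cat >> m.py <<'E'
    rect('top',T,398,208,40,.022,.12,.036);rect('top',T,398,208,40,.037,.12,.040)
    # pile by colour edges: bright top mask
    g=cv2.cvtColor(cv2.imread('pics/top0.png'),cv2.COLOR_BGR2GRAY)
    print(g[200,376:424]);print(g[180:240,398]);print(g[180:240,393]);print(g[180:240,404])
E
python3 m.py
python3 - <<'E'
import cv2,numpy as np
a=cv2.imread('pics/top0.png')[175:245,365:435];b=cv2.imread('pics/scene0.png')[150:220,230:300]
cv2.imwrite('pics/mag.png',cv2.resize(np.hstack([a,b]),None,fx=5.7,fy=5.7,interpolation=cv2.INTER_CUBIC))
E
```

```text
holder
top rect [487.3  -0.8] [64.5 47.9] 33.3 mean [487.5  -0.7] medz 33.01101443171969 557
scene rect [488.   -4.1] [71.4 49.2] 33.6 mean [488.7  -3.6] medz 33.76387093694622 379
rib
top rect [494.5 249.7] [18.  42.9] 85.8 mean [494.4 249.6] medz 44.644809066902454 141
scene rect [497.1 246.5] [17.  51.4] 86.1 mean [497.4 246.6] medz 45.56262096955558 119
wblock
top rect [494.9 249.9] [45.9 59.7] 84.9 mean [494.8 249.9] medz 16.939902407308995 465
pile
top rect [ 548.4 -242.4] [49.4 83.7] 88.0 mean [ 549.5 -243.5] medz 87.37209366190262 669
scene rect [ 550.  -245.5] [56.2 93.9] 86.3 mean [ 551.7 -246. ] medz 88.20625752689676 420
base
top rect [ 542.8 -243. ] [108.9 131. ] 88.6 mean [ 547.7 -243.1] medz 41.13232035548135 2408
top rect [ 542.8 -243. ] [108.9 131. ] 88.6 mean [ 547.7 -243.1] medz 41.13232035548135 2408
top rect [ 550.2 -244.6] [ 98.3 108.9] 88.6 mean [ 548.8 -243.9] medz 42.586703070462185 1831
[118 139 155 162 162 160 162 167 166 168 167 158 117 116 156 167 166 168
 167 160 144 128 110 121 116 112 112 135 156 162 164 167 164 163 155 129
 120 120 118 121 116  98  83  84  76  75  74  73]
[ 78  73  73  74  93 103  83 109 113 113 110 118 161 165 166 167 162 167
 167 159 110 153 166 167 164 168 166 166 165 165 157 109 144 165 166 164
 167 166 163 155  95 105 122 161 166 166 165 167 163 164 147 114 110 109
  53  28  19  25  23  35]
[ 80  73  73  75  89 107  81  98  86  77  76 109 156 163 164 165 163 166
 166 165 168 165 163 162 159 151 147 159 162 162 167 165 168 165 166 165
 166 166 166 162 120 141 123  88  79 107 151 163 164 161 136 111 109 106
  51  28  33  25  22  37]
[ 79  74  72  71  82  78  72 102  93  76  55  74 139 155 159 159 162 163
 165 163 156 127 134 158 163 164 164 163 157 144 110 152 164 167 163 166
 164 166 165 161 124 143 157 125  83  85 120 158 164 162 151 115 105 104
  66  73  85 110 112 111]
```

View pics/mag.png

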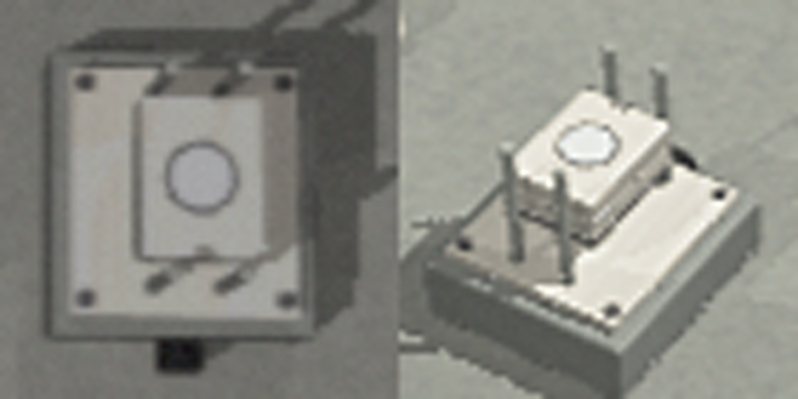

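```bash
cat > c.py <<'E'
from h import *
def ringc(im,x,y,r=10,k=6):
    g=cv2.cvtColor(im,cv2.COLOR_BGR2GRAY)
    a=cv2.resize(g[y-r:y+r,x-r:x+r],None,fx=k,fy=k,interpolation=cv2.INTER_CUBIC)
    _,b=cv2.threshold(a,0,255,cv2.THRESH_OTSU+cv2.THRESH_BINARY_INV)
    cs,_=cv2.findContours(b,cv2.RETR_CCOMP,cv2.CHAIN_APPROX_NONE)
    out=[]
    for c in cs:
        if len(c)>30:
            e=cv2.fitEllipse(c); 
            if min(e[1])>4*k and max(e[1])<16*k: out.append(((e[0][0]+.5)/k-.5+x-r,(e[0][1]+.5)/k-.5+y-r,e[1][0]/k,e[1][1]/k))
    return out
def tri(p,q):
    A=[];b=[]
    for n,(u,v) in(('top',p),('scene',q)):
        o=ray(n,u,v,.5);d=ray(n,u,v,0)-o;d/=np.linalg.norm(d);M=np.eye(3)-np.outer(d,d);A.append(M);b.append(M@o)
    X=np.linalg.solve(A[0]+A[1],b[0]+b[1]);return X, [np.linalg.norm(A[i]@X-b[i]) for i in(0,1)]
E
python3 - <<'E'
from c import *
t=cv2.imread('pics/top0.png');s=cv2.imread('pics/scene0.png')
for nm,a,b in(('holder',(294,236),(357,211)),('pile',(400,206),(263,175))):
    A=ringc(t,*a);B=ringc(s,*b);print(nm,np.round(A,2),np.round(B,2))
    if A and B: 
        pa=np.mean(A,0)[:2];pb=np.mean(B,0)[:2];X,e=tri(pa,pb);print(X*1000,e, [ (ray('top',*pa,z)*1000).round(1) for z in(.032,.088)],[ (ray('scene',*pb,z)*1000).round(1) for z in(.032,.088)])
# screws
g=cv2.cvtColor(t,cv2.COLOR_BGR2GRAY)
L=[]
for x,y in((380,189),(414.5,189),(380,227),(415.5,227)):
    x,y=int(x),int(y);w=255-g[y-3:y+4,x-3:x+4].astype(float);w=np.clip(w-np.median(w)-15,0,None);vv,uu=np.mgrid[-3:4,-3:4]
    u,v=x+(w*uu).sum()/w.sum(),y+(w*vv).sum()/w.sum();X=ray('top',u,v,.04)*1000;L.append(X[:2]);print(round(u,2),round(v,2),X.round(1))
L=np.array(L);print(L.mean(0));d=L[[0,1]]-L[[2,3]];print(d,np.degrees(np.arctan2(d[:,1],d[:,0])));d=L[[0,2]]-L[[1,3]];print(d,np.degrees(np.arctan2(d[:,1],d[:,0]))-90)
E
```

```text
holder [[293.74 235.84  12.4   12.82]
 [293.77 235.88  10.06  10.28]] [[354.07 209.13   5.82   6.86]]
[489.38219529  -5.04307443  36.06437793] [np.float64(0.0044658098419177224), np.float64(0.004465809841917753)] [array([487.7,  -0.6,  32. ]), array([484.8,  -5.6,  88. ])] [array([487.8, -10.4,  32. ]), array([538.3,   9.7,  88. ])]
pile [[399.89 205.69  13.42  13.75]
 [399.88 205.59  10.11  10.46]] [[256.24 182.41   5.32   7.39]
 [269.87 181.84   5.62   9.32]
 [262.55 174.94   7.54  11.12]]
[ 551.20064432 -246.29876041   75.50721005] [np.float64(7.086436700916315e-05), np.float64(7.086436700915464e-05)] [array([ 556.3, -252.8,   32. ]), array([ 549.8, -244.5,   88. ])] [array([ 513.2, -273.8,   32. ]), array([ 562.1, -238.3,   88. ])]
379.97 187.71 [ 598.7 -206.    40. ]
414.43 188.0 [ 596.9 -287.2   40. ]
379.56 227.32 [ 504.9 -202.7   40. ]
416.36 226.95 [ 504.8 -288.4   40. ]
[ 551.33520264 -246.06695898]
[[93.80872061 -3.37680754]
 [92.14251659  1.23179977]] [-2.06157079  0.76590837]
[[ 1.84134879 81.1501158 ]
 [ 0.17514476 85.75872311]] [-1.29985537 -0.11701482]
```

```bash
python3 - <<'E'
from c import *
t=cv2.imread('pics/top0.png');g=cv2.cvtColor(t,cv2.COLOR_BGR2GRAY).astype(float)
for q in((262.55,174.94),):
    X,e=tri((399.88,205.64),q);print('pile',X*1000,e[0]*1000)
X,e=tri((293.75,235.86),(356.3,208.8));print('holder',X*1000,e[0]*1000)
# col edges per row
def edge(rows,c0,c1,z,vert=True):
    G=g if vert else g.T
    pts=[]
    for r in rows:
        d=np.abs(np.diff(G[r,c0:c1]));d=np.clip(d-8,0,None)
        if d.sum()<10: continue
        c=c0+.5+(d*np.arange(len(d))).sum()/d.sum()
        pts.append(ray('top',*((c,r) if vert else (r,c)),z)[:2]*1000)
    pts=np.array(pts,np.float32)
    vx,vy,x,y=cv2.fitLine(pts,cv2.DIST_HUBER,0,.01,.01).ravel()
    print(np.degrees(np.arctan2(vy,vx)),(x,y),len(pts))
print('base left outer');edge(range(190,230),371,376,.035)
print('base white left');edge(range(192,226),375,380,.04)
print('pile left');edge(range(195,218),386,392,.088)
print('pile bottom');edge(list(range(391,410)),216,224,.088,False)
print('pile top');edge(list(range(392,410)),188,194,.088,False)
print('pile right');edge(range(195,218),408,415,.088)
E
```

```text
pile [ 550.02506686 -245.30658487   91.48121457] 1.4620985813715515
holder [488.09772362  -2.60047704  37.51825359] 1.6345452687291484
base left outer
-1.3100572 (np.float32(544.43024), np.float32(-188.31004)) 40
base white left
-1.491212 (np.float32(549.39923), np.float32(-197.54901)) 34
pile left
-0.95969254 (np.float32(557.67834), np.float32(-219.23914)) 23
pile bottom
-89.05762 (np.float32(516.7468), np.float32(-243.01567)) 19
pile top
89.424805 (np.float32(582.131), np.float32(-247.57298)) 18
pile right
-0.6381933 (np.float32(546.63354), np.float32(-268.33917)) 23
```

Measured targets (top view, checked against the known heights and sizes):

| Item | x, y (mm) | Yaw | Height |
|---|---|---|---|
| Holder | (487.6, -0.8) | 33.4° | top reads 33 mm, should be 32 |
| Pile | (549.7, -244.3) | about -1.2° | top about 87 mm |
| Weight | (494.7, 249.8) | about -4.7° | not needed |

Next I move above the holder.

Request:
{"fn": "move_arm", "kwargs": {"increments": "1 25 40 0 0 0 0.0173;1 25 40 0 0 0 0.0173;1 25 40 0 0 0 0.0173;1 25 40 0 0 0 0.0173;1 25 40 0 0 0 0.0173;1 25 40 0 0 0 0.0173;1 25 40 0 0 0 0.0173;1 25 40 0 0 0 0.0173", "newtons": 60}}

```text
t: 1.1
eef_pos: [0.4049, -0.3218, 0.2311]
tool_rot: [-0.0, 0.975, 0.221, -0.0]
contact_force: [0.7, -0.3, 1.2]
gripper_width: 1.001
```

Request:
{"fn": "move_arm", "kwargs": {"increments": "1 10.5 40 -10 0 0 0.0173;1 10.5 40 -10 0 0 0.0173;1 10.5 40 -10 0 0 0.0173;1 10.5 40 -10 0 0 0.0173;1 10.5 40 -10 0 0 0.0173;1 10.5 40 -10 0 0 0.0173;1 10.5 40 -10 0 0 0.0173;1 10.5 40 -10 0 0 0.0173"}}

```text
t: 2.1
eef_pos: [0.4885, -0.0021, 0.1508]
tool_rot: [0.0, 0.958, 0.288, -0.0]
contact_force: [0.1, -0.7, 0.5]
gripper_width: 1.0
```

Request:
{"fn": "move_arm", "kwargs": {"increments": "1 -0.9 1.3 -20 0 0 0;1 0 0 -20 0 0 0;1 0 0 -20 0 0 0;1 0 0 -20 0 0 0;1 0 0 -20 0 0 0;1 0 0 -15 0 0 0;1 0 0 -10 0 0 0;1 0 0 -7.5 0 0 0"}}

```text
t: 3.1
eef_pos: [0.4877, -0.002, 0.0184]
tool_rot: [0.0, 0.958, 0.288, 0.0]
contact_force: [0.4, -0.2, 0.1]
gripper_width: 0.997
```

```bash
python3 - <<'E'
from h import *
a,_=vision.read_camera('scene');b,_=vision.read_camera('top')
print(bot.get_obs()['eef_pos'])
g=np.hstack([a[150:260,300:420],b[180:290,235:355]])[:,:,::-1]
cv2.imwrite('pics/g1.png',cv2.resize(g,None,fx=3.3,fy=3.3,interpolation=cv2.INTER_CUBIC))
E
```

```text
[ 0.48731241 -0.00198082  0.01832464]
```

View pics/g1.png

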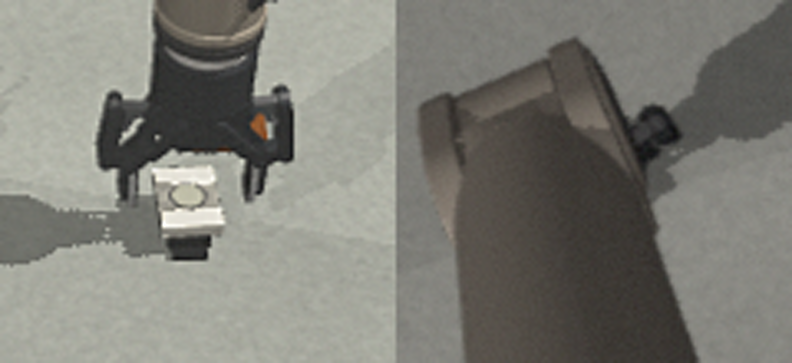

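The jaws straddle the holder symmetrically in the scene crop: fingers at (125,200) and (250,198), plate centre at about (187,200). I'll close them now.

Request:
{"fn": "move_arm", "kwargs": {"increments": "0.55 0 0 0 0 0 0;0.4 0 0 0 0 0 0;0.4 0 0 0 0 0 0;0.4 0 0 0 0 0 0;0.4 0 0 0 0 0 0;0.4 0 0 0 0 0 0;0.4 0 0 0 0 0 0;0.4 0 0 0 0 0 0", "newtons": 60}}

```text
t: 4.2
eef_pos: [0.488, -0.002, 0.0197]
tool_rot: [0.0, 0.958, 0.288, 0.0]
contact_force: [-1.8, -0.2, 6.7]
gripper_width: 0.54
```

```bash
python3 - <<'E'
from h import *
a,_=vision.read_camera('scene')
print(bot.get_obs())
g=a[160:250,300:420][:,:,::-1]
cv2.imwrite('pics/g2.png',cv2.resize(g,None,fx=6,fy=6,interpolation=cv2.INTER_CUBIC))
E
```

```text
{'t': 4.25, 'q': array([ 0.12683012,  0.51662001, -0.30573622,  2.13072095,  0.29788725,
        0.53275868, -1.38572333]), 'joint_vel': array([ 0.0023471 , -0.00147398,  0.00027968,  0.00021864,  0.00022672,
        0.00126984,  0.00073411]), 'joint_torque': array([-6.95282151e-02, -4.56261206e+01, -2.37745017e+00, -1.49424192e+01,
        1.24606728e-01, -5.12739345e-01,  4.45570578e-03]), 'eef_pos': array([ 0.48805462, -0.00201581,  0.01967928]), 'tool_rot': array([2.82532176e-04, 9.57601593e-01, 2.88095192e-01, 5.18609109e-04]), 'contact_force': array([-1.65709465, -0.09867339,  6.66224175]), 'torque': array([ 0.04899453,  0.36815896, -0.02268731]), 'gripper_width': 0.5378464321201729}
```

View pics/g2.png

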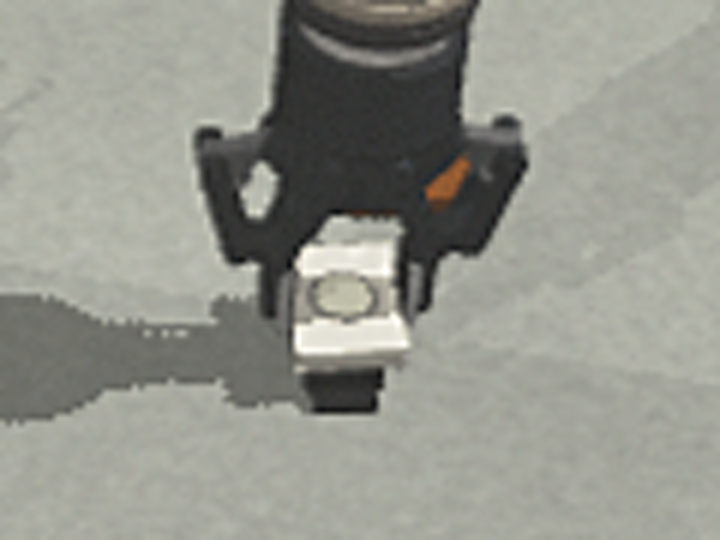

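Request:
{"fn": "move_arm", "kwargs": {"increments": "0.4 0 0 1 0 0 0;0.4 0 0 2 0 0 0;0.4 0 0 4 0 0 0;0.4 0 0 8 0 0 0;0.4 0 0 15 0 0 0;0.4 0 0 20 0 0 0;0.4 0 0 10 0 0 0;0.4 0 0 0 0 0 0"}}

```text
t: 5.25
eef_pos: [0.4883, -0.002, 0.0798]
tool_rot: [0.0, 0.958, 0.288, 0.001]
contact_force: [-0.3, 0.4, -1.7]
gripper_width: 0.538
```

```bash
python3 - <<'E'
from h import *
a,_=vision.read_camera('scene')
o=bot.get_obs();print(o['contact_force'],o['eef_pos'],o['tool_rot'],o['gripper_width'])
g=a[130:240,290:430][:,:,::-1]
cv2.imwrite('pics/g3.png',cv2.resize(g,None,fx=5.5,fy=5.5,interpolation=cv2.INTER_CUBIC))
E
```

```text
[-0.24840183 -0.01741889 -0.41817511] [ 0.48772388 -0.00211014  0.07909617] [1.62800677e-04 9.57613669e-01 2.88055415e-01 3.33903709e-04] 0.5443371432832474
```

View pics/g3.png

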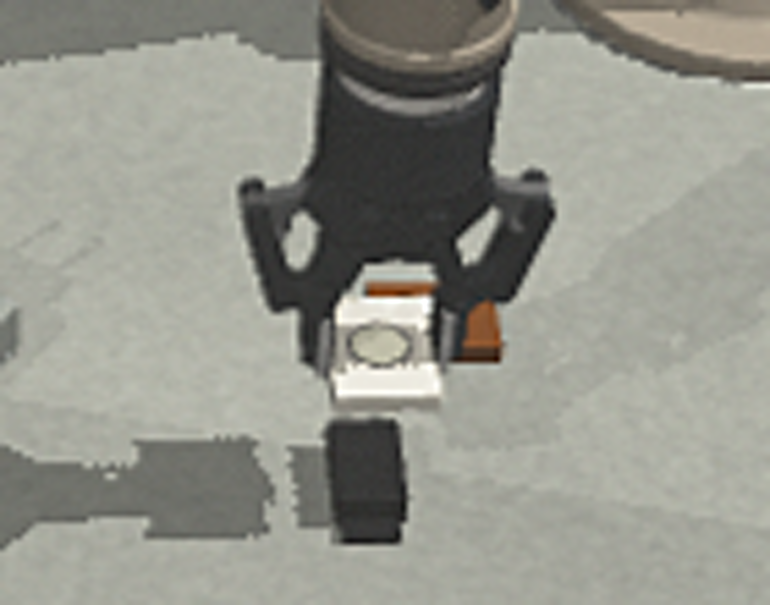

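The holder is clear of the pedestal and looks level in the jaws (plate at (385,350) in the crop). Next I carry it above the magazine.

Request:
{"fn": "move_arm", "kwargs": {"increments": "0.4 3 -10 15 0 0 -0.06;0.4 8 -35 15 0 0 -0.08;0.4 10 -40 15 0 0 -0.09;0.4 10 -40 15 0 0 -0.09;0.4 10 -40 10 0 0 -0.09;0.4 10 -35 0 0 0 -0.08;0.4 7 -27 0 0 0 -0.076;0.4 4 -15.2 0 0 0 -0.04"}}

```text
t: 6.3
eef_pos: [0.5493, -0.2465, 0.149]
tool_rot: [0.0, 1.0, -0.013, -0.0]
contact_force: [0.3, 0.2, -0.7]
gripper_width: 0.542
```

Request:
{"fn": "move_arm", "kwargs": {"increments": "0.4 0 0 0 0 0 0;0.4 0 0 0 0 0 0;0.4 0 0 0 0 0 0;0.4 0 0 0 0 0 0;0.4 0 0 0 0 0 0;0.4 0 0 0 0 0 0;0.4 0 0 0 0 0 0;0.4 0 0 0 0 0 0"}}

```text
t: 7.3
eef_pos: [0.5496, -0.2442, 0.1488]
tool_rot: [0.0, 1.0, -0.011, -0.0]
contact_force: [-1.1, 0.4, -1.0]
gripper_width: 0.544
```

```bash
python3 - <<'E'
from h import *
a,d=vision.read_camera('scene');b,_=vision.read_camera('top')
np.save('s4.npy',d);cv2.imwrite('pics/s4.png',a[:,:,::-1])
o=bot.get_obs();print(o['contact_force'],o['torque'],o['eef_pos'],o['tool_rot'],o['gripper_width'])
g=np.hstack([a[100:230,200:330],b[140:270,330:460]])[:,:,::-1]
cv2.imwrite('pics/g4.png',cv2.resize(g,None,fx=3,fy=3,interpolation=cv2.INTER_CUBIC))
E
```

```text
[-0.23075739 -0.24304974 -1.39294666] [ 0.00919442  0.01963866 -0.03699707] [ 0.54961842 -0.2442177   0.14881014] [ 1.44055090e-05  9.99942585e-01 -1.07157247e-02  1.69506214e-05] 0.5436885023554295
```

View pics/g4.png

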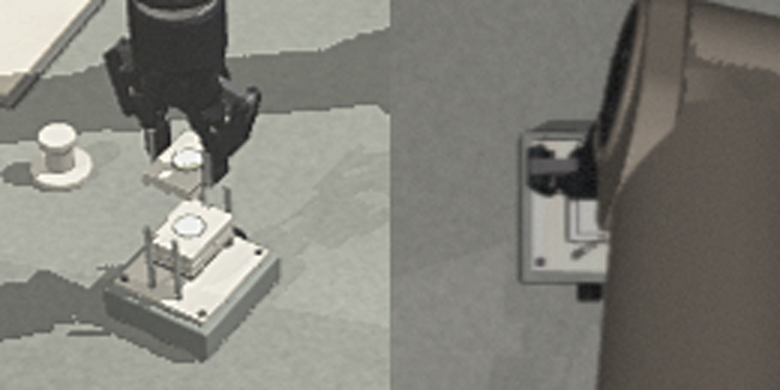

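```bash
python3 - <<'E'
from h import *
p=ray('scene',262.6,174.9,.087)*1000;print(p)
for u,v in((262.5,152.2),):print(ray('scene',u,v,.161)*1000)
im=cv2.imread('pics/s4.png')[130:185,235:300];cv2.imwrite('pics/g4b.png',cv2.resize(im,None,fx=11,fy=11,interpolation=cv2.INTER_CUBIC))
P=cloud('scene',np.load('s4.npy'))*1000
for v in range(146,164,3): print(v,[tuple(P[v,u].round().astype(int)) for u in range(250,276,3)])
E
```

```text
[ 546.24110537 -249.63845783   87.        ]
[ 542.12863403 -248.00306925  161.        ]
146 [(np.int64(560), np.int64(-272), np.int64(184)), (np.int64(550), np.int64(-270), np.int64(177)), (np.int64(537), np.int64(-270), np.int64(168)), (np.int64(528), np.int64(-268), np.int64(163)), (np.int64(523), np.int64(-262), np.int64(161)), (np.int64(518), np.int64(-256), np.int64(161)), (np.int64(560), np.int64(-218), np.int64(205)), (np.int64(558), np.int64(-210), np.int64(208)), (np.int64(560), np.int64(-200), np.int64(213))]
149 [(np.int64(558), np.int64(-274), np.int64(172)), (np.int64(552), np.int64(-269), np.int64(169)), (np.int64(543), np.int64(-267), np.int64(164)), (np.int64(541), np.int64(-259), np.int64(166)), (np.int64(533), np.int64(-256), np.int64(161)), (np.int64(530), np.int64(-248), np.int64(163)), (np.int64(562), np.int64(-217), np.int64(199)), (np.int64(558), np.int64(-211), np.int64(198)), (np.int64(560), np.int64(-201), np.int64(204))]
152 [(np.int64(557), np.int64(-275), np.int64(161)), (np.int64(554), np.int64(-268), np.int64(162)), (np.int64(551), np.int64(-261), np.in
[... 907 characters left out ...]
64(-242), np.int64(163)), (np.int64(564), np.int64(-235), np.int64(164)), (np.int64(560), np.int64(-229), np.int64(164)), (np.int64(559), np.int64(-221), np.int64(166)), (np.int64(556), np.int64(-214), np.int64(167)), (np.int64(547), np.int64(-211), np.int64(161))]
161 [(np.int64(578), np.int64(-262), np.int64(153)), (np.int64(579), np.int64(-252), np.int64(157)), (np.int64(581), np.int64(-241), np.int64(164)), (np.int64(576), np.int64(-236), np.int64(162)), (np.int64(572), np.int64(-230), np.int64(162)), (np.int64(569), np.int64(-223), np.int64(163)), (np.int64(558), np.int64(-222), np.int64(156)), (np.int64(552), np.int64(-217), np.int64(153)), (np.int64(403), np.int64(-309), np.int64(2))]
```

View pics/g4b.png

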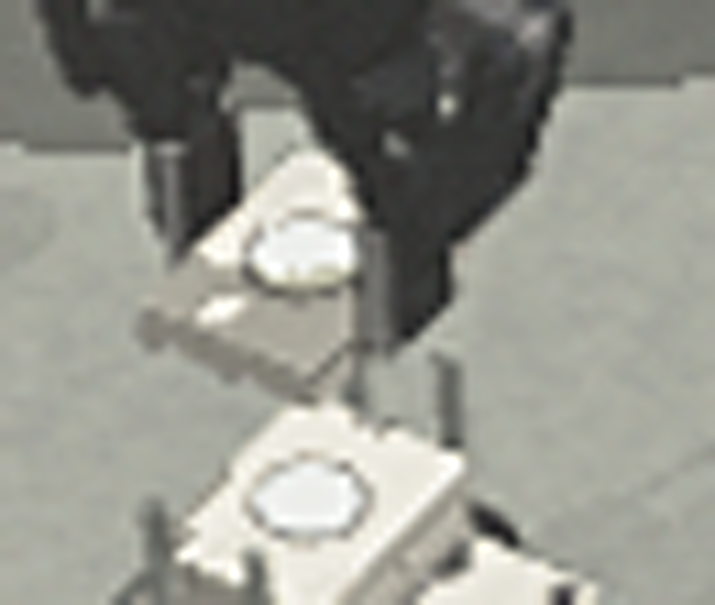

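```bash
python3 - <<'E'
from h import *
print('g3',ray('scene',290+380/5.5-.4,130+345/5.5-.4,.0914)*1000,'tcp 487.7 -2.1')
for v in(152.2,152.7):print('g4',ray('scene',262.3,v,.161)*1000,'tcp 549.6 -244.2')
print('pile',ray('scene',262.5,174.8,.087)*1000,ray('scene',262.5,174.8,.09)*1000)
im=cv2.imread('pics/scene0.png')[190:230,335:380];cv2.imwrite('pics/h0.png',cv2.resize(im,None,fx=14,fy=14,interpolation=cv2.INTER_CUBIC))
im=cv2.imread('pics/g3.png')[280:420,300:460];cv2.imwrite('pics/h3.png',cv2.resize(im,None,fx=4,fy=4,interpolation=cv2.INTER_CUBIC))
print(proj('scene',(.550,-.2445,.087)),proj('scene',(.5496,-.2442,.161)),proj('top',(.4877,-.0021,.032)))
E
```

```text
g3 [483.22326292  -4.73639125  91.4       ] tcp 487.7 -2.1
g4 [ 542.38024793 -248.43237792  161.        ] tcp 549.6 -244.2
g4 [ 543.9979033  -247.37044755  161.        ] tcp 549.6 -244.2
pile [ 546.0504487  -250.07241655   87.        ] [ 548.72304639 -248.1307978    90.        ]
(np.float64(263.4681627575078), np.float64(176.42689675381752)) (np.float64(262.12860000139034), np.float64(154.37292469564503)) (np.float64(294.37381896959573), np.float64(235.85665445629425))
```

View pics/h0.png

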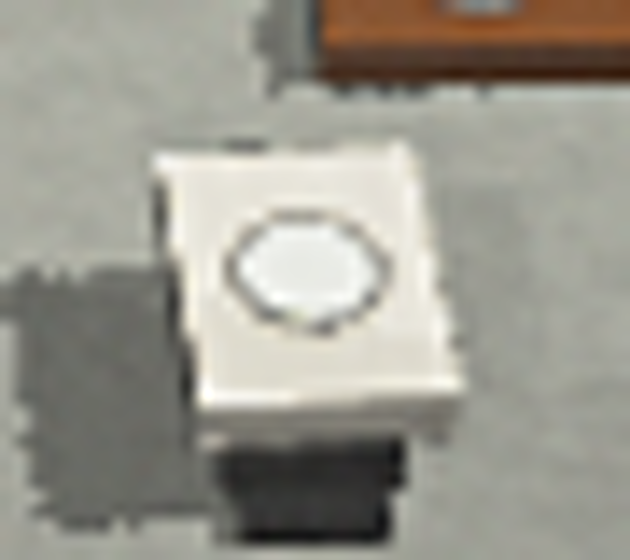

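View pics/h3.png

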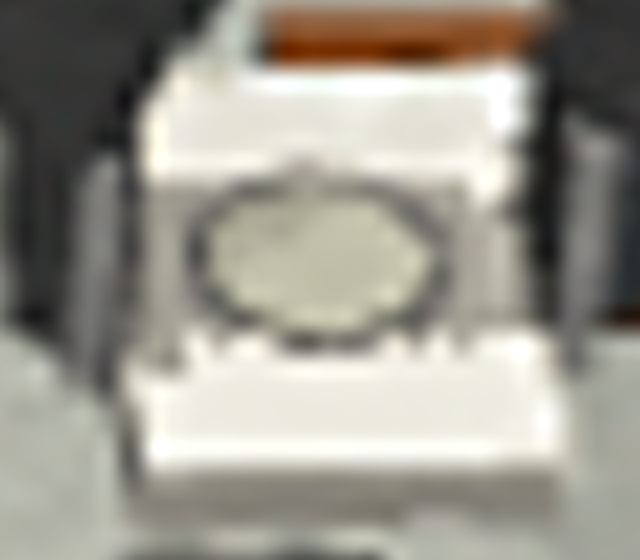

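```bash
python3 - <<'E'
from h import *
print('g3 pred',proj('scene',(.4877,-.0021,.0914)),'obs',290+(300+322/4)/5.5-.4,130+(280+258/4)/5.5-.4)
print('h0 pred',proj('scene',(.4877,-.0021,.032)),proj('scene',(.4876,-.0007,.032)),'obs',356.5,208.7)
# magazine edges in scene: top corners of holder/pile plates
im=cv2.imread('pics/s4.png')[140:215,230:300];cv2.imwrite('pics/h4.png',cv2.resize(im,None,fx=8,fy=8,interpolation=cv2.INTER_CUBIC))
E
```

```text
g3 pred (np.float64(358.8654023092889), np.float64(193.7869852980573)) obs 358.7818181818182 192.23636363636362
h0 pred (np.float64(357.01802997668796), np.float64(210.27977383439213)) (np.float64(357.5264107536274), np.float64(210.45407328754877)) obs 356.5 208.7
```

View pics/h4.png

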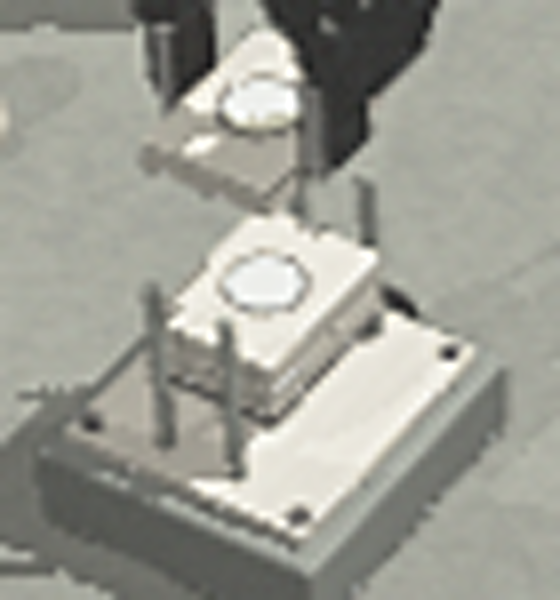

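```bash
python3 - <<'E'
from h import *
for z in(.086,.087,.088):print(ray('scene',262.58,176.4,z)*1000)
print('h0',ray('scene',356.58,210.3,.032)*1000)
print('g4',ray('scene',262.4,154.3,.161)*1000)
E
```

```text
[ 550.18459833 -247.17623008   86.        ]
[ 551.06988909 -246.53295514   87.        ]
[ 551.95517986 -245.88968021   88.        ]
h0 [488.33233289  -3.04208397  32.        ]
g4 [ 549.02612036 -243.77369344  161.        ]
```

By scene-camera cross-check the top view reads about 2 mm too far to +y, so the pile centre is near (550.5, -246.3). I'll correct for that and come down to about 6 mm above the estimated pile top.

Request:
{"fn": "move_arm", "kwargs": {"increments": "0.4 0.4 -1 0 0 0 0;0.4 0.5 -1.1 0 0 0 0;0.4 0 0 -10 0 0 0;0.4 0 0 -12 0 0 0;0.4 0 0 -12 0 0 0;0.4 0 0 -10 0 0 0;0.4 0 0 -6 0 0 0;0.4 0 0 -4 0 0 0"}}

```text
t: 8.4
eef_pos: [0.5505, -0.2463, 0.0944]
tool_rot: [-0.0, 1.0, -0.011, -0.0]
contact_force: [0.4, 1.1, -1.5]
gripper_width: 0.543
```

Request:
{"fn": "move_arm", "kwargs": {"increments": "0.4 0 0 0 0 0 0;0.4 0 0 0 0 0 0;0.4 0 0 0 0 0 0;0.4 0 0 -0.4 0 0 0;0.4 0 0 -0.4 0 0 0;0.4 0 0 -0.4 0 0 0;0.4 0 0 -0.4 0 0 0;0.4 0 0 -0.4 0 0 0"}}

```text
t: 9.4
eef_pos: [0.5505, -0.2463, 0.0927]
tool_rot: [-0.0, 1.0, -0.011, -0.0]
contact_force: [0.5, -0.4, -1.0]
gripper_width: 0.542
```

```bash
python3 - <<'E'
from h import *
a,d=vision.read_camera('scene')
o=bot.get_obs();print(o['contact_force'],o['torque'],o['eef_pos'],o['tool_rot'])
im=a[140:215,225:305,::-1];cv2.imwrite('pics/h5.png',cv2.resize(im,None,fx=8,fy=8,interpolation=cv2.INTER_CUBIC))
E
```

```text
[-0.29351036 -0.39545748 -0.52785743] [0.02085581 0.01664176 0.04562755] [ 0.55047066 -0.24627174  0.09271083] [-6.89593391e-06  9.99942641e-01 -1.07104294e-02 -2.88370578e-05]
```

View pics/h5.png

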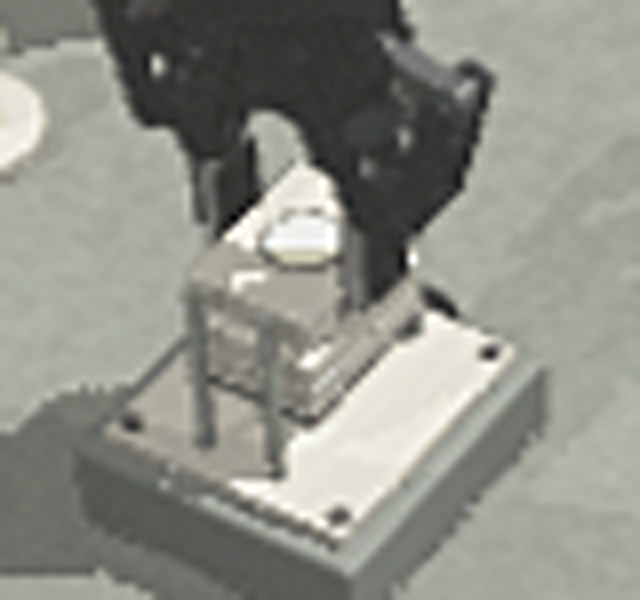

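The plate sits between the rods just above the pile, at about (300,250) in the crop. I'll feel downward from here.

Request:
{"fn": "move_arm", "kwargs": {"increments": "0.4 0 0 -0.4 0 0 0;0.4 0 0 -0.4 0 0 0;0.4 0 0 -0.4 0 0 0;0.4 0 0 -0.4 0 0 0;0.4 0 0 -0.4 0 0 0;0.4 0 0 -0.3 0 0 0;0.4 0 0 -0.2 0 0 0;0.4 0 0 0 0 0 0"}}

```text
t: 10.45
eef_pos: [0.5505, -0.2463, 0.0903]
tool_rot: [0.0, 1.0, -0.011, 0.0]
contact_force: [-0.9, -0.4, 0.4]
gripper_width: 0.541
```

Request:
{"fn": "move_arm", "kwargs": {"increments": "0.4 0 0 -0.3 0 0 0;0.4 0 0 -0.3 0 0 0;0.4 0 0 -0.3 0 0 0;0.4 0 0 -0.3 0 0 0;0.4 0 0 -0.3 0 0 0;0.4 0 0 0 0 0 0;0.4 0 0 0 0 0 0;0.4 0 0 0 0 0 0"}}

```text
t: 11.45
eef_pos: [0.5505, -0.2463, 0.0889]
tool_rot: [0.0, 1.0, -0.011, 0.0]
contact_force: [-0.3, -0.8, -1.2]
gripper_width: 0.539
```

Request:
{"fn": "move_arm", "kwargs": {"increments": "0.4 0 0 -0.3 0 0 0;0.4 0 0 -0.3 0 0 0;0.4 0 0 -0.3 0 0 0;0.4 0 0 -0.3 0 0 0;0.4 0 0 -0.3 0 0 0;0.4 0 0 0 0 0 0;0.4 0 0 0 0 0 0;0.4 0 0 0 0 0 0"}}

```text
t: 12.45
eef_pos: [0.5505, -0.2463, 0.0873]
tool_rot: [0.0, 1.0, -0.011, 0.0]
contact_force: [-0.3, -0.1, -1.6]
gripper_width: 0.539
```

```bash
python3 -c "
from station import bot
o=bot.get_obs();print(o['contact_force'],o['torque'],o['eef_pos'])"
```

```text
[-0.29019198 -0.10635189 -1.59807509] [-0.01116637 -0.00561283 -0.03084545] [ 0.55052231 -0.2462797   0.08732362]
```

Request:
{"fn": "move_arm", "kwargs": {"increments": "0.4 0 0 -0.3 0 0 0;0.4 0 0 -0.3 0 0 0;0.4 0 0 -0.3 0 0 0;0.4 0 0 -0.3 0 0 0;0.4 0 0 0 0 0 0;0.4 0 0 0 0 0 0;0.4 0 0 0 0 0 0;0.4 0 0 0 0 0 0"}}

```text
t: 13.45
eef_pos: [0.5505, -0.2463, 0.0863]
tool_rot: [0.0, 1.0, -0.011, 0.0]
contact_force: [-3.2, 0.1, 4.6]
gripper_width: 0.541
```

Request:
{"fn": "move_arm", "kwargs": {"increments": "0.4 0 0 -0.3 0 0 0;0.4 0 0 -0.3 0 0 0;0.4 0 0 -0.3 0 0 0;0.4 0 0 -0.3 0 0 0;0.4 0 0 0 0 0 0;0.4 0 0 0 0 0 0;0.4 0 0 0 0 0 0;0.4 0 0 0 0 0 0"}}

```text
t: 14.45
eef_pos: [0.5506, -0.2463, 0.0863]
tool_rot: [0.0, 1.0, -0.011, 0.0]
contact_force: [-5.9, 2.3, 14.3]
gripper_width: 0.543
```

It landed at TCP z = 86.3 mm: the force rose from about 0 to 14 N with no further descent. I'll ease off, then let go.

Request:
{"fn": "move_arm", "kwargs": {"increments": "0.4 0 0 0.5 0 0 0;0.4 0 0 0.4 0 0 0;0.4 0 0 0 0 0 0;0.6 0 0 0 0 0 0;0.7 0 0 0 0 0 0;0.8 0 0 0 0 0 0;0.9 0 0 0 0 0 0;1 0 0 0 0 0 0"}}

```text
t: 15.45
eef_pos: [0.5505, -0.2463, 0.0857]
tool_rot: [-0.0, 1.0, -0.011, 0.0]
contact_force: [-0.2, -0.5, -0.3]
gripper_width: 1.003
```

Request:
{"fn": "move_arm", "kwargs": {"increments": "1 0 0 0 0 0 0;1 0 0 3 0 0 0;1 0 0 8 0 0 0;1 0 0 20 0 0 0;1 0 0 25 0 0 0;1 0 0 30 0 0 0;1 -5 40 20 0 0 -0.01;1 -5 50 0 0 0 -0.01"}}

```text
t: 16.45
eef_pos: [0.5417, -0.1567, 0.1945]
tool_rot: [0.001, 1.0, -0.022, 0.002]
contact_force: [0.4, 1.4, -0.3]
gripper_width: 1.001
```

Request:
{"fn": "move_arm", "kwargs": {"increments": "1 -7 50 0 0 0 -0.01;1 -7 50 0 0 0 -0.01;1 -7 50 0 0 0 -0.01;1 -7 50 0 0 0 -0.01;1 -7 50 0 0 0 0;1 -6 50 0 0 0 0;1 -6 50 -20 0 0 0;1 -5 30 -20 0 0 0"}}

```text
t: 17.45
eef_pos: [0.4883, 0.2269, 0.1524]
tool_rot: [-0.001, 0.999, -0.039, 0.001]
contact_force: [0.2, -0.9, -0.7]
gripper_width: 0.995
```

```bash
python3 - <<'E'
from c import *
a,d=vision.read_camera('scene');b,d2=vision.read_camera('top');np.save('s6.npy',d);np.save('t6.npy',d2)
cv2.imwrite('pics/s6.png',a[:,:,::-1]);cv2.imwrite('pics/t6.png',b[:,:,::-1])
o=bot.get_obs();print(o['contact_force'],o['eef_pos'],o['tool_rot'])
g=np.hstack([cv2.resize(a[150:220,230:300],None,fx=5.7,fy=5.7,interpolation=cv2.INTER_CUBIC),cv2.resize(b[175:245,365:435],None,fx=5.7,fy=5.7,interpolation=cv2.INTER_CUBIC)])
cv2.imwrite('pics/g6.png',g[:,:,::-1])
g=np.hstack([a[200:300,390:490],b[185:285,140:240]]);cv2.imwrite('pics/w6.png',cv2.resize(g,None,fx=4,fy=4,interpolation=cv2.INTER_CUBIC)[:,:,::-1])
E
```

```text
[-0.84193048  0.08299562 -0.2444255 ] [0.48621584 0.22758651 0.15070052] [-4.64670086e-04  9.99293766e-01 -3.75516887e-02 -1.27402987e-03]
```

View pics/g6.png

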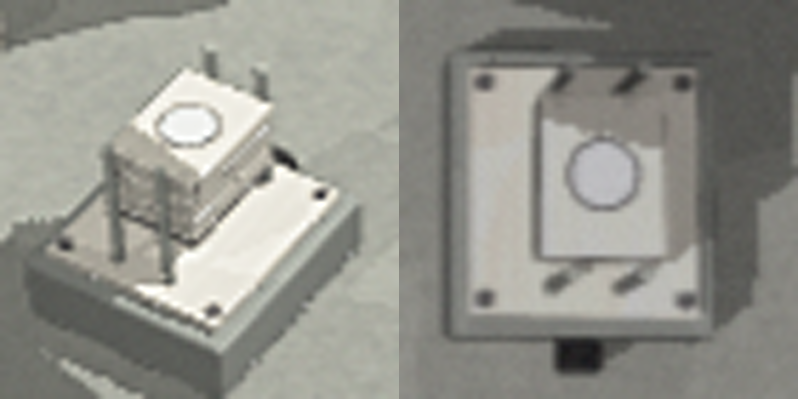

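View pics/w6.png

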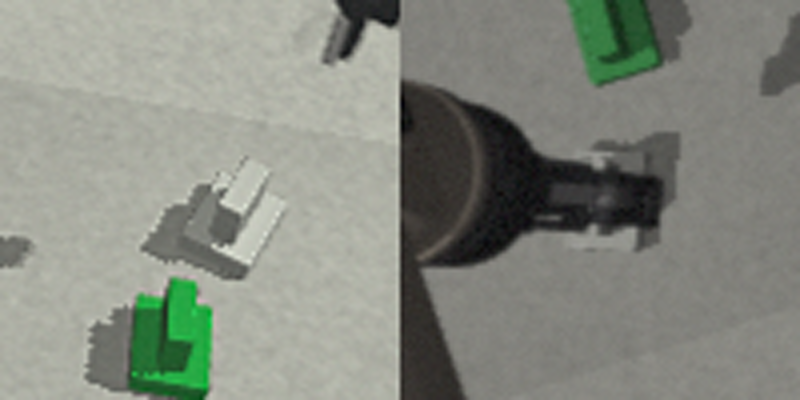

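The holder sits square on the pile between the rods in both crops: specimen at (188,125) in scene, (602,174) in top. I'll check its position, then refine the weight's.

```bash
python3 - <<'E'
from c import *
t=cv2.imread('pics/t6.png');A=ringc(t,400,205);print(np.round(A,2))
print('placed, top',ray('top',*np.mean(A,0)[:2],.0985)*1000,'TCP at release 550.5 -246.3; pile ring top',ray('top',399.88,205.64,.0865)*1000)
s=cv2.imread('pics/s6.png')
print('placed scene corr',ray('scene',230+188/5.7-.4+.08,150+125/5.7-.4+1.6,.0985)*1000)
print('weight scene corr',ray('scene',450.9,247.7,.044)*1000)
from m import rect,T
S=np.load('s6.npy');P=cloud('scene',S)
m=np.zeros((400,640),bool);m[235:272,435:466]=True;z=P[...,2];
k=m&(z>.037)&(z<.055);Q=P[k];print('rib depth pts scene',np.median(Q,0)*1000,k.sum())
(c0,sz,a)=cv2.minAreaRect((Q[:,:2]*1000).astype(np.float32));print(c0,sz,a)
im=s[225:275,430:480];cv2.imwrite('pics/w6b.png',cv2.resize(im,None,fx=12,fy=12,interpolation=cv2.INTER_CUBIC))
E
```

```text
[[400.43 205.08  10.63  10.9 ]]
placed, top [ 549.77889424 -244.19148391   98.5       ] TCP at release 550.5 -246.3; pile ring top [ 549.94149688 -244.71823377   86.5       ]
placed scene corr [ 550.7701034  -245.75737497   98.5       ]
weight scene corr [496.93570682 248.56657113  44.        ]
rib depth pts scene [499.54398394 246.23750701  45.20505377] 125
(526.777099609375, 243.94229125976562) (16.735830307006836, 111.4947738647461) 85.48140716552734
```

View pics/w6b.png

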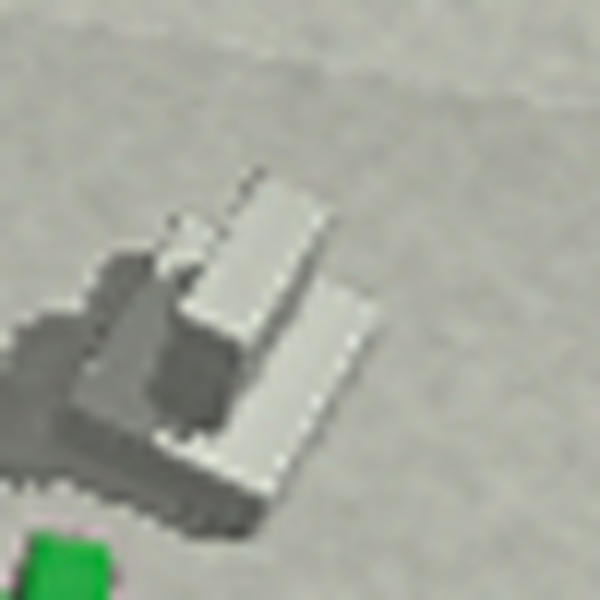

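```bash
python3 - <<'E'
from h import *
f=lambda x,y,z:ray('scene',430+x/12-.5+.08,225+y/12-.5+1.6,z)*1000
for (a,b,z) in(((328,212),(248,342),.044),((262,172),(190,305),.044),((378,300),(270,490),.014)):
    A,B=f(*a,z),f(*b,z);d=A-B;print(A.round(1),B.round(1),np.hypot(*d[:2]),np.degrees(np.arctan2(d[1],d[0])))
E
```

```text
[477.9 257.1  44. ] [517.9 254.   44. ] 40.08969413984294 175.61134660366173
[474.5 242.3  44. ] [514.7 241.1  44. ] 40.22208077501689 178.3113873480058
[467.7 270.9  14. ] [525.3 267.4  14. ] 57.73904940598277 176.58023286813724
```

Request:
{"fn": "move_arm", "kwargs": {"increments": "1 5 11 0 0 0 0;1 4.8 9.6 -10 0 0 0;1 0 0 -25 0 0 0;1 0 0 -30 0 0 0;1 0 0 -30 0 0 0;1 0 0 -20 0 0 0;1 0 0 -10 0 0 0;1 0 0 -6.5 0 0 0"}}

```text
t: 18.55
eef_pos: [0.4989, 0.2442, 0.0201]
tool_rot: [-0.0, 0.999, -0.041, 0.0]
contact_force: [0.1, 0.4, 0.7]
gripper_width: 1.004
```

```bash
python3 - <<'E'
from h import *
a,d=vision.read_camera('scene')
o=bot.get_obs();print(o['contact_force'],o['eef_pos'],o['tool_rot'])
im=a[200:280,400:490,::-1];cv2.imwrite('pics/h7.png',cv2.resize(im,None,fx=7,fy=7,interpolation=cv2.INTER_CUBIC))
E
```

```text
[-0.32360185 -0.36712438 -0.51628381] [0.49850112 0.24412635 0.0196425 ] [ 7.84566039e-05  9.99160586e-01 -4.09647609e-02 -6.90353002e-05]
```

View pics/h7.png

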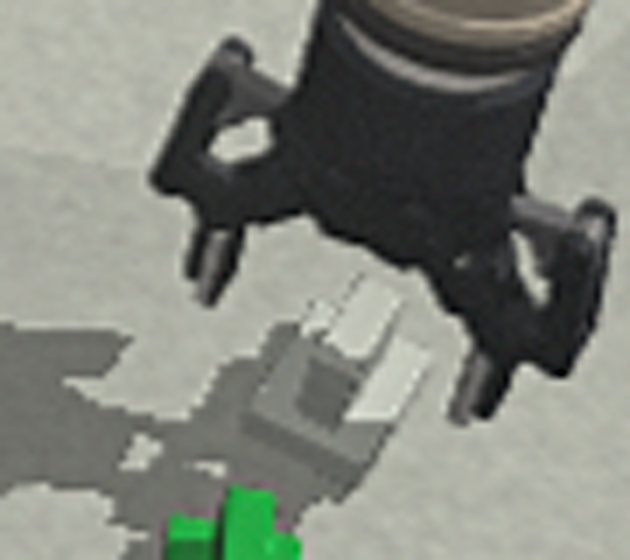

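Request:
{"fn": "move_arm", "kwargs": {"increments": "1 -1.3 2 0 0 0 0;1 -1.2 2.1 0 0 0 0.005;0.6 0 0 0 0 0 0;0.4 0 0 0 0 0 0;0.3 0 0 0 0 0 0;0.2 0 0 0 0 0 0;0.1 0 0 0 0 0 0;0.05 0 0 0 0 0 0", "newtons": 80}}

```text
t: 19.6
eef_pos: [0.4959, 0.2483, 0.0205]
tool_rot: [0.0, 0.999, -0.038, 0.0]
contact_force: [-1.7, -1.9, 4.2]
gripper_width: 0.171
```

Request:
{"fn": "move_arm", "kwargs": {"increments": "0.05 0 0 0 0 0 0;0.05 0 0 0 0 0 0;0.05 0 0 0 0 0 0;0.05 0 0 0 0 0 0;0.05 0 0 0 0 0 0;0.05 0 0 0 0 0 0;0.05 0 0 0 0 0 0;0.05 0 0 0 0 0 0"}}

```text
t: 20.6
eef_pos: [0.4958, 0.2482, 0.0205]
tool_rot: [0.0, 0.999, -0.038, 0.0]
contact_force: [-2.3, -2.6, 5.8]
gripper_width: 0.169
```

```bash
python3 - <<'E'
from h import *
a,d=vision.read_camera('scene')
o=bot.get_obs();print(o['contact_force'],o['eef_pos'],o['tool_rot'],o['gripper_width'])
im=a[200:280,400:490,::-1];cv2.imwrite('pics/h8.png',cv2.resize(im,None,fx=7,fy=7,interpolation=cv2.INTER_CUBIC))
E
```

```text
[-1.1781787  -1.85275341  5.54175505] [0.4958738  0.24826899 0.02053327] [ 1.14457832e-04  9.99267714e-01 -3.82624757e-02  6.88630270e-05] 0.16891705914472552
```

View pics/h8.png

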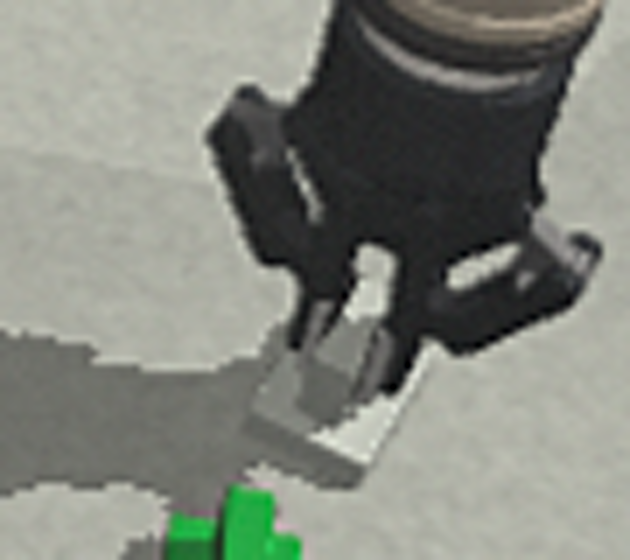

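The rib is between the pads, level and centred. I'll lift it and carry it high to the magazine.

Request:
{"fn": "move_arm", "kwargs": {"increments": "0.05 0 0 1 0 0 0;0.05 0 0 2 0 0 0;0.05 0 0 4 0 0 0;0.05 0 0 10 0 0 0;0.05 0 0 25 0 0 0;0.05 0 0 35 0 0 0;0.05 0 0 40 0 0 0;0.05 0 0 28 0 0 0"}}

```text
t: 21.65
eef_pos: [0.4962, 0.2488, 0.1679]
tool_rot: [-0.001, 0.999, -0.038, 0.001]
contact_force: [0.1, 0.3, -2.7]
gripper_width: 0.173
```

Request:
{"fn": "move_arm", "kwargs": {"increments": "0.05 2 -10 5 0 0 0;0.05 4 -30 0 0 0 0.007;0.05 5 -45 0 0 0 0.007;0.05 5 -45 0 0 0 0.007;0.05 5 -45 0 0 0 0.007;0.05 5 -45 0 0 0 0.007;0.05 5 -45 0 0 0 0.007;0.05 5 -45 0 0 0 0.007"}}

```text
t: 22.65
eef_pos: [0.5306, -0.0639, 0.1691]
tool_rot: [0.0, 1.0, -0.014, -0.001]
contact_force: [0.5, -0.2, -3.8]
gripper_width: 0.17
```

Request:
{"fn": "move_arm", "kwargs": {"increments": "0.05 5 -45 0 0 0 0.006;0.05 5 -45 0 0 0 0;0.05 4 -40 0 0 0 0;0.05 3 -30 0 0 0 0;0.05 1.5 -15 0 0 0 0;0.05 0 -9 0 0 0 0;0.05 0 0 0 0 0 0;0.05 0 0 0 0 0 0"}}

```text
t: 23.65
eef_pos: [0.5504, -0.244, 0.1702]
tool_rot: [-0.0, 1.0, -0.01, -0.0]
contact_force: [-0.5, 0.4, -4.0]
gripper_width: 0.168
```

```bash
python3 - <<'E'
from h import *
a,d=vision.read_camera('scene');b,_=vision.read_camera('top');np.save('s9.npy',d)
o=bot.get_obs();print(o['contact_force'],o['torque'],o['eef_pos'],o['tool_rot'],o['gripper_width'])
cv2.imwrite('pics/s9.png',a[:,:,::-1])
im=a[115:215,225:315,::-1];cv2.imwrite('pics/h9.png',cv2.resize(im,None,fx=6,fy=6,interpolation=cv2.INTER_CUBIC))
E
```

```text
[-0.21083556  0.51188445 -3.3076115 ] [-0.01172538 -0.04610417 -0.02552358] [ 0.55052751 -0.24429399  0.17041072] [-2.13370621e-04  9.99951785e-01 -9.81719438e-03  6.46100857e-05] 0.1711357823806068
```

View pics/h9.png

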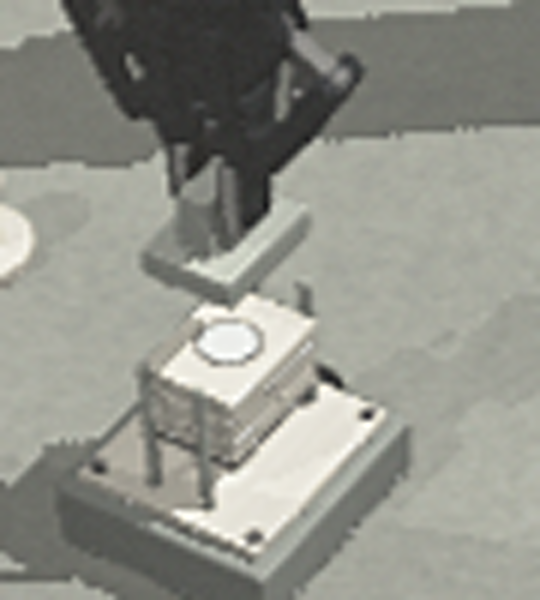

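```bash
python3 - <<'E'
from h import *
f=lambda x,y,z:(ray('scene',225+x/6-.4+.08,115+y/6-.4+1.6,z)*1000).round(1)
im=cv2.imread('pics/s9.png')[140:170,243:283];cv2.imwrite('pics/h9b.png',cv2.resize(im,None,fx=16,fy=16,interpolation=cv2.INTER_CUBIC))
c,s=np.cos(-.0196),np.sin(-.0196)
for (x,y) in((30,22),(30,-22),(-30,22),(-30,-22)):
    X=(.5505+(c*x-s*y)/1000,-.2443+(s*x+c*y)/1000,.1639);u,v=proj('scene',X);u-=.08;v-=1.6
    print((x,y),(u-243+.5)*16,(v-140+.5)*16)
E
```

```text
(30, 22) 315.8177470476485 359.06494653400205
(30, -22) 78.55383440109608 260.3264278609754
(-30, 22) 533.7801765076083 142.66274434327443
(-30, -22) 300.5704802922364 49.31715988814358
```

View pics/h9b.png

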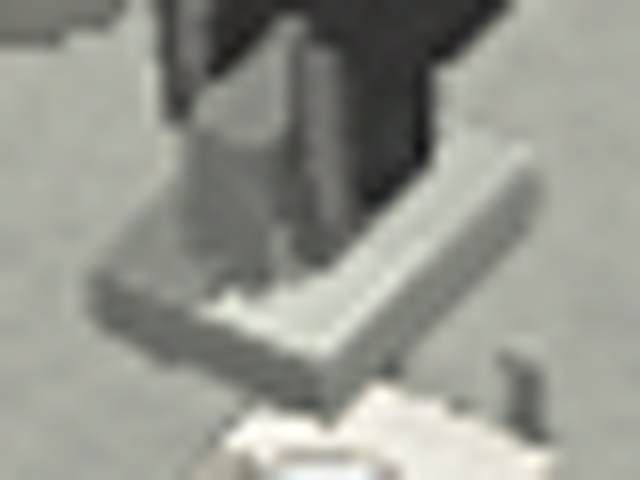

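The weight is level and within about 1 mm of the prediction: corners seen at (325,358) and (538,150), predicted (316,359) and (534,143). I'll shift y by -2 mm and descend.

Request:
{"fn": "move_arm", "kwargs": {"increments": "0.05 0 -1 0 0 0 0;0.05 0 -1 0 0 0 0;0.05 0 0 -8 0 0 0;0.05 0 0 -10 0 0 0;0.05 0 0 -10 0 0 0;0.05 0 0 -8 0 0 0;0.05 0 0 -5 0 0 0;0.05 0 0 -3 0 0 0"}}

```text
t: 24.75
eef_pos: [0.5503, -0.2476, 0.1259]
tool_rot: [-0.0, 1.0, -0.011, -0.0]
contact_force: [-0.4, 0.1, -3.6]
gripper_width: 0.17
```

Request:
{"fn": "move_arm", "kwargs": {"increments": "0.05 0 0 -0.4 0 0 0;0.05 0 0 -0.4 0 0 0;0.05 0 0 -0.4 0 0 0;0.05 0 0 -0.4 0 0 0;0.05 0 0 -0.4 0 0 0;0.05 0 0 0 0 0 0;0.05 0 0 0 0 0 0;0.05 0 0 0 0 0 0"}}

```text
t: 25.75
eef_pos: [0.5503, -0.2476, 0.1243]
tool_rot: [0.0, 1.0, -0.011, 0.0]
contact_force: [-0.3, 0.9, -3.0]
gripper_width: 0.166
```

```bash
python3 - <<'E'
from h import *
o=bot.get_obs();print(o['contact_force'],o['torque'],o['eef_pos'],o['tool_rot'],o['gripper_width'])
a,d=vision.read_camera('scene')
im=a[135:215,225:315,::-1];cv2.imwrite('pics/h10.png',cv2.resize(im,None,fx=7,fy=7,interpolation=cv2.INTER_CUBIC))
E
```

```text
[-0.32124027  0.94921958 -2.97753359] [0.0389853  0.01962808 0.02693878] [ 0.55033318 -0.24761018  0.12432864] [ 2.94328772e-05  9.99942689e-01 -1.07059039e-02  3.92119032e-05] 0.16560963625531022
```

View pics/h10.png

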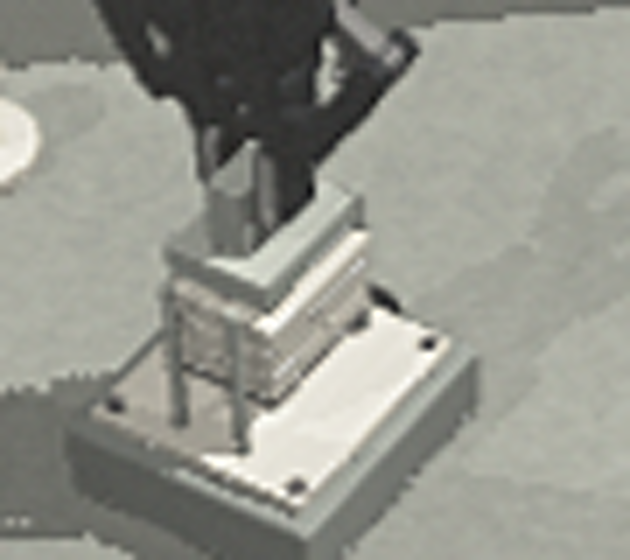

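The weight is hovering a few mm above the holder. TCP y reads -247.6, so I'll correct by +1.3 mm and feel down.

Request:
{"fn": "move_arm", "kwargs": {"increments": "0.05 0.1 0.7 0 0 0 0;0.05 0.1 0.6 0 0 0 0;0.05 0 0 -0.4 0 0 0;0.05 0 0 -0.4 0 0 0;0.05 0 0 -0.4 0 0 0;0.05 0 0 -0.4 0 0 0;0.05 0 0 -0.4 0 0 0;0.05 0 0 0 0 0 0"}}

```text
t: 26.8
eef_pos: [0.5505, -0.2463, 0.1223]
tool_rot: [0.0, 1.0, -0.011, 0.0]
contact_force: [-0.0, 0.1, -3.6]
gripper_width: 0.166
```

Request:
{"fn": "move_arm", "kwargs": {"increments": "0.05 0 0 -0.3 0 0 0;0.05 0 0 -0.3 0 0 0;0.05 0 0 -0.3 0 0 0;0.05 0 0 -0.3 0 0 0;0.05 0 0 -0.3 0 0 0;0.05 0 0 0 0 0 0;0.05 0 0 0 0 0 0;0.05 0 0 0 0 0 0"}}

```text
t: 27.8
eef_pos: [0.5505, -0.2463, 0.1208]
tool_rot: [0.0, 1.0, -0.011, 0.0]
contact_force: [0.2, -0.5, -2.9]
gripper_width: 0.172
```

Request:
{"fn": "move_arm", "kwargs": {"increments": "0.05 0 0 -0.2 0 0 0;0.05 0 0 -0.2 0 0 0;0.05 0 0 -0.2 0 0 0;0.05 0 0 -0.2 0 0 0;0.05 0 0 -0.2 0 0 0;0.05 0 0 0 0 0 0;0.05 0 0 0 0 0 0;0.05 0 0 0 0 0 0"}}

```text
t: 28.8
eef_pos: [0.5505, -0.2463, 0.1198]
tool_rot: [0.0, 1.0, -0.011, 0.0]
contact_force: [-0.8, 1.8, -3.7]
gripper_width: 0.175
```

Request:
{"fn": "move_arm", "kwargs": {"increments": "0.05 0 0 -0.2 0 0 0;0.05 0 0 -0.2 0 0 0;0.05 0 0 -0.2 0 0 0;0.05 0 0 -0.2 0 0 0;0.05 0 0 -0.2 0 0 0;0.05 0 0 0 0 0 0;0.05 0 0 0 0 0 0;0.05 0 0 0 0 0 0"}}

```text
t: 29.8
eef_pos: [0.5505, -0.2463, 0.1191]
tool_rot: [0.0, 1.0, -0.011, 0.0]
contact_force: [-3.2, 0.9, 2.8]
gripper_width: 0.167
```

Request:
{"fn": "move_arm", "kwargs": {"increments": "0.05 0 0 -0.2 0 0 0;0.05 0 0 -0.2 0 0 0;0.05 0 0 -0.2 0 0 0;0.05 0 0 -0.2 0 0 0;0.05 0 0 0 0 0 0;0.05 0 0 0 0 0 0;0.05 0 0 0 0 0 0;0.05 0 0 0 0 0 0"}}

```text
t: 30.8
eef_pos: [0.5506, -0.2463, 0.1191]
tool_rot: [0.0, 1.0, -0.011, 0.0]
contact_force: [-5.2, 1.5, 10.2]
gripper_width: 0.17
```

It landed at TCP z = 119.1 mm, the height predicted: the force went from -3.5 to +10 N with no further descent. I'll ease off and release.

Request:
{"fn": "move_arm", "kwargs": {"increments": "0.05 0 0 0.4 0 0 0;0.05 0 0 0.3 0 0 0;0.05 0 0 0 0 0 0;0.25 0 0 0 0 0 0;0.4 0 0 0 0 0 0;0.5 0 0 0 0 0 0;0.7 0 0 0 0 0 0;0.8 0 0 0 0 0 0"}}

```text
t: 31.8
eef_pos: [0.5505, -0.2463, 0.1187]
tool_rot: [0.0, 1.0, -0.011, 0.0]
contact_force: [-0.8, 1.3, 0.5]
gripper_width: 0.803
```

Request:
{"fn": "move_arm", "kwargs": {"increments": "0.8 0 0 0 0 0 0;0.8 0 0 0 0 0 0;0.8 0 0 5 0 0 0;0.8 0 0 15 0 0 0;0.8 0 0 30 0 0 0;0.8 0 0 40 0 0 0;0.8 0 0 30 0 0 0;0.8 -10 40 10 0 0 0"}}

```text
t: 32.8
eef_pos: [0.5417, -0.2094, 0.2523]
tool_rot: [0.001, 1.0, -0.013, 0.003]
contact_force: [-0.3, 1.1, 0.1]
gripper_width: 0.798
```

Request:
{"fn": "move_arm", "kwargs": {"increments": "0.8 -10 45 0 0 0 0;0.8 -10 45 0 0 0 0;0.8 -10 45 0 0 0 0;0.8 -10 40 0 0 0 0;0.8 0 20 0 0 0 0;0.8 0 0 0 0 0 0;0.8 0 0 0 0 0 0;0.8 0 0 0 0 0 0"}}

```text
t: 33.8
eef_pos: [0.5006, -0.0127, 0.2488]
tool_rot: [0.0, 1.0, -0.012, 0.0]
contact_force: [0.1, -0.3, -1.0]
gripper_width: 0.799
```

```bash
python3 - <<'E'
from h import *
a,d=vision.read_camera('scene');b,d2=vision.read_camera('top');np.save('tf.npy',d2)
o=bot.get_obs();print(o['t'],o['contact_force'],o['eef_pos'])
cv2.imwrite('pics/sf.png',a[:,:,::-1]);cv2.imwrite('pics/tf.png',b[:,:,::-1])
g=np.hstack([a[140:210,230:300],b[175:245,365:435]])
cv2.imwrite('pics/gf.png',cv2.resize(g,None,fx=5.7,fy=5.7,interpolation=cv2.INTER_CUBIC)[:,:,::-1])
E
cat > f.py <<'E'
import m,numpy as np
from h import *
T=np.load('tf.npy')
print('rib');m.rect('top',T,402,206,25,.133,.155,.1425)
print('block');m.rect('top',T,402,206,25,.107,.155,.1125)
E
python3 f.py
```

```text
33.9 [ 0.19140946  0.54817267 -0.14607297] [ 0.50057184 -0.01233345  0.24869934]
rib
top rect [ 549.  -243.2] [16.9 43. ] 88.2 mean [ 548.3 -242.7] medz 142.89990293163743 173
block
top rect [ 549.5 -243.4] [43.8 60.2] 88.3 mean [ 549.4 -243.4] medz 114.47852953109728 584
```

View pics/gf.png

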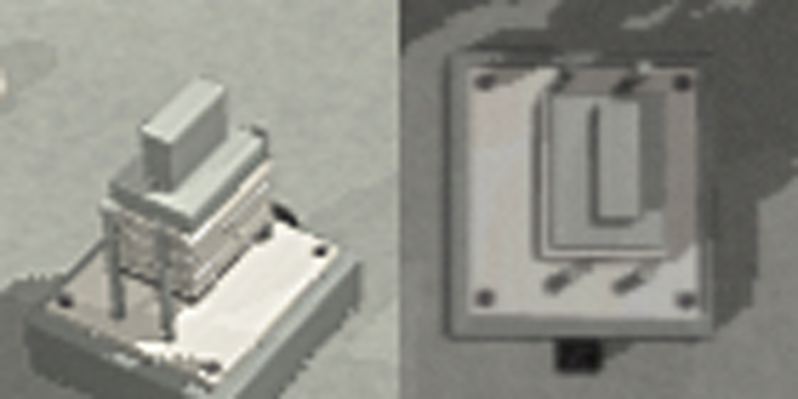

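View pics/sf.png

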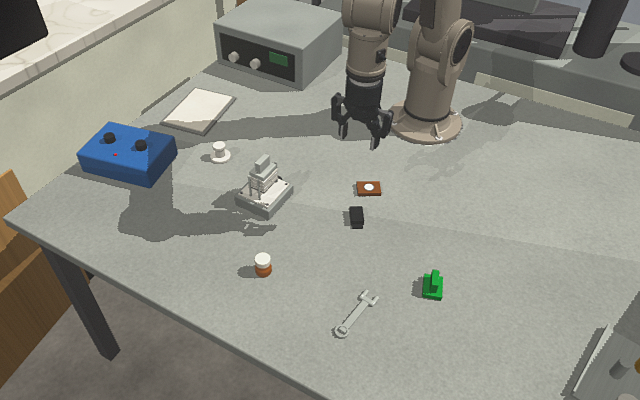

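The weight sits squarely on the holder: in top-view measurements its centre is (549.5, -243.4), the holder's (549.8, -244.2), with yaw about -1.7°. The wrench, jar, flange and decoys are unmoved, so I'm handing in.

```bash
python3 -c "
from station import bot
print(bot.hand_in())"
```

```text
the job is handed in; nothing more can be done
None
```

The job is done and handed in at about 34 s. The holder is on the pile between the guide rods, with the steel weight on top of it. Both were let go only after I felt them land.

- **Holder:** I carried it level. It landed at TCP z = 86.3 mm, where the force rose to about 14 N with no further descent, and I eased off before opening the jaws. In the top view its specimen is within about 0.6 mm of the old pile's centre.
- **Weight:** It landed at TCP z = 119.1 mm, the height predicted from the holder's landing, with about 10 N upward. In the top view it is within about 1 mm of the holder's centre, at a yaw of about -1.7° against about -1.2° for the holder. The arm ended well clear, with no contact force.
- **Other objects:** In the last picture the wrench, jar, flange, green weight and brown plate look to be where they started. I judged this by eye only.

**Disagreement between checks:** the two cameras differed by about 2 mm in y, and the scene view was also off by about 1.6 pixels vertically. I corrected for both using the holder in the gripper at known arm positions. The grip opening read about 46 mm on the 48 mm holder, and I did not look into why.

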